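# Refit the push-encoder knob of a bench controller and hold it in

## Robot

A 6-joint arm with a two-finger parallel gripper is mounted at the origin on the work surface. World frame = base frame: x ahead of the robot, y to its left, z up, the work surface at z = 0. Lengths are in mm, angles in rad, forces in N, time in s.
With the tool pointing down it reaches from about 350 to 975 mm from the base axis. Payload 7.1 kg.
Tool frame: the origin (TCP) lies at the very end of the fingers, on their centre line; the grasp point (between the pads) lies 19 mm behind it (ctrl.pinch_z is the distance from the TCP to the grasp point, in mm); z points along the fingers, y is the direction in which the jaws open and shut (so a half turn about z gives the same grasp; the last joint's range is limited). The gripper opens to 88 mm and grips with 3 to 60 N. Pads are 20 mm wide; open, the fingers measure 115 mm over their backs; the gripper's body (75 mm by 178 mm) begins 61 mm behind the grasp point.
Start: joints at [-1.244, 0.423, 1.63, -0, 1.089, -0.019], TCP at [211.86, -587.98, 222.675] pointing down, gripper open.
Joint ranges: [-3, 3], [-0.9, 2.11], [0.09, 2.58], [-1.31, 4.45], [0.11, 2.69], [-2.54, 2.54]. Speed limits (rad/s): [2.39, 2.39, 3.01, 3.14, 3.14, 3.14].

## Interface

Orientations are given as a rotation vector (axis times angle).
In Python, from workcell import ctrl gives the robot as it stands.
- The arm moves only by the shell command python3 -m inch 'ROWS' [OPENING]. ROWS is JSON, a list of rows, each an object with "xyz": the shift along the tool's x, y, z in cm, a list of three; "spin": the turn about the tool's z in degrees. A call has 1 to 20 rows; each row is the pose to reach, as a shift and turn from the pose measured when the call began, along the tool's axes at that moment; what a row does not reach only later rows make up. A row lasts 1/10 s, in which the tool goes at most 50 mm and 8.59 degrees, less where a joint would pass 70% of its speed; a pose out of reach is approached as far as the arm can. A call with a gripper value outside its range is refused whole. OPENING is the closure, from 0 (fully open) to 1 (shut), set as the call begins (- or left out, the last holds). The fingers move at their own pace and stop on an object; the grip force is fixed at half the most. Time passes only in rows, so rows that repeat a pose let the fingers close. It gives the time, the measured TCP pose, the force and the opening at its end, in the units of the state.
- ctrl.get_obs(): the state, without advancing time (a new reading comes with each control period).
- ctrl.get_image(name): name is "scene" or "top"; returns the picture (420x560x3 uint8, red, green, blue); there is no depth.
- ctrl.camera_info(name): a dict with "camera_matrix" (3x3 intrinsics, pixels), "R" (3x3) and "t" (3): a world point X has camera coordinates R X + t. Camera axes: x right, y down, z forward; pixel columns grow to the right and rows downward; lengths in mm; the calibration is good to about 2 mm. A picture is of the moment at which its call begins. camera_info takes no time and is no camera call.
- ctrl.close_job(): hands the job in, once; it reports no verdict.
The state is a dict: "t": time; "qpos": joint angles; "qvel": joint speeds; "joint_torque": joint torques, N m; "ee_pos": TCP position; "orientation": TCP orientation; "ft_force": force on the tool from outside, world axes, zero at the start; "moment": the same for the moment, N m; "width": finger opening in mm.
Only numpy, scipy, OpenCV 4.12 (cv2) and the standard library are available. Lean on these libraries where they do the work, as an engineer would, in place of code of your own. Each camera call takes 0.05 s, during which the arm holds its last target. There are 200 camera calls.

## Task

The control knob has come off the bench controller: pick it up, turn it so that the flat in its bore matches the flat on the controller's D-shaft, and push it gently fully home on the shaft. Then keep pressing so that the shaft's push switch goes fully in, as one does to start the unit, and finish while still gripping the knob and holding it pressed in. Never load the controller with more than 40 N, and leave the other things on the bench where they are.

Things in the scene. Friction and masses are not known exactly. Their poses are not given: they have to be found in the camera images.
- knob_mid (a point): The loose control knob, black plastic, 45 g, upright on the bench: a round skirt 44 mm wide, 6 mm high, under a wing 18 mm wide (y), 40 mm long (x), to be gripped by its flat sides 6 to 34 mm above the underside. The wing's +x end tapers to a pointer nose with a white line on top; its -x end is round. This point: on the axis, half-way up (17 mm above the underside); z up.
- bore_end (a point): Blind end of the knob's D-bore, on the axis 21 mm above the underside. The bore opens downward: 11.2 mm diameter, its flat 2.6 mm from the axis on the pointer's side (+x of this frame), with a 2 mm wide lead-in at its mouth, which lies 5 mm up inside a round recess 24 mm wide.
- shaft_tip (a point): Centre of the end of the controller's bare steel D-shaft: 10 mm diameter, upright, 1 mm end chamfer, this point 86 mm above the bench. z up; x points out of its flat, 2 mm from the axis and full length. The knob slides on freely (0.6 mm play all round), pointer over the flat; home, the bore's end meets this point. The shaft can turn against a slight drag (0.015 N m).
- shaft_foot (a point): Where the shaft's axis meets the top panel, 60 mm above the bench; a fixed nut round the shaft here is 19 mm wide and 4 mm high. The shaft stands 26 mm out of the panel, so a knob fully home has its underside 5 mm above the panel, 2 mm when pressed right in.
- shaft (a joint): How far the shaft is pressed in, in m: 0 is out, 0.003 fully in (a firm stop), against a spring that takes 4 N to start and 8 N fully in; it springs back when let go. The switch is closed from 0.002 on.
- controller: The bench controller, fixed to the bench: a grey case 170 mm deep (x), 250 mm wide (y) and 60 mm high with a dark top panel, a display and four keys (all under 5 mm high). Origin at the centre of its underside; the shaft's axis stands at x = -5 mm, y = -70 mm in its frame.
- battery_mid (a point): A bystander: a black drill battery pack, 74 x 116 x 61 mm, standing on the bench; this point is half-way up.
- jar_mid (a point): A bystander: a small frosted plastic jar with a steel lid, 54 mm in diameter, 65 mm high; this point is half-way up.
- screwdriver: A bystander: a screwdriver 190 mm long lying on the bench along its x, handle to -x.
Not all that is in view belongs to the job. Of the things that look like the part that bears knob_mid, take the one that is farthest to the robot's left at the start.

How it is judged (in metres and radians):
At the end, for the whole second after the job is handed in: The knob sits on the D-shaft, its axis within 3 mm of the shaft's, its flat matching within 15 degrees, upright within 7 degrees and home to within 1.5 mm; the gripper still presses it, and the switch is in by more than 2 mm of its 3 mm, through the last second (horizontal distance between knob_mid and shaft_tip below 0.003 m and z of bore_end in the frame of shaft_tip below 0.0015 m and angle between the x axis of knob_mid and the x axis of shaft_tip, either way round below 0.26 rad and angle between knob_mid's own z axis and vertical below 0.12 rad and value of joint shaft above 0.002 m and contact force between the fingers and knob above 1 N); the arm keeps its last pose, push and grip.
It fails at once if the controller is loaded with more than 40 N (contact force between anything else and controller above 40 N).
It fails at once if the battery pack is moved by more than 20 mm (distance of battery_mid from where it was at the start of the episode above 0.02 m).
It fails at once if the jar is moved by more than 20 mm (distance of jar_mid from where it was at the start of the episode above 0.02 m).
It fails at once if the screwdriver is moved by more than 20 mm (distance of screwdriver from where it was at the start of the episode above 0.02 m).
It also fails if it takes over 45 s, if anything falls off the work surface, if the arm or the gripper's body presses on something with over 40 N, if the wrist force passes 120 N, or if a joint passes its speed limit or range.

## Working session

There is one attempt and no reset: what is moved stays moved. The work goes in short steps, Python scripts to look and compute and a shell command to move; the robot and the scene stay as the last step left them, time stands still between calls to the robot, and variables do not carry over. Pictures are saved under pics/ and viewed, about 8 in all and at most 12, crops included, and the job is handed in when it is done.

```bash
mkdir -p pics
python3 - <<'E'
from workcell import ctrl
import cv2,numpy as np
o=ctrl.get_obs();print(o)
for n in("scene","top"):
    c=ctrl.camera_info(n);print(n,c)
    cv2.imwrite(f"pics/{n}0.png",ctrl.get_image(n)[...,::-1])
print(ctrl.pinch_z)
E
```

```text
{'t': 0.0, 'qpos': array([-1.24400013e+00,  4.23801216e-01,  1.63067233e+00, -9.07190827e-06,
        1.08858087e+00, -1.90234555e-02]), 'qvel': array([ 0.00223385, -0.00028506,  0.00062286, -0.00024863, -0.00015962,
        0.00098138]), 'joint_torque': array([ 7.23287740e-04, -5.44619107e+01, -2.73664266e+01,  6.41440088e-02,
        2.26467935e-02, -1.49561338e-04]), 'ee_pos': array([ 211.68980008, -587.48478509,  221.93337028]), 'orientation': array([-3.09332328e+00, -5.40267668e-01,  3.64254410e-04]), 'ft_force': array([-0.05647334, -0.53307345, -0.13184469]), 'moment': array([-0.00788951,  0.02200224, -0.01075059]), 'width': 87.86830417257323}
scene {'camera_matrix': array([[419.27071313,   0.        , 284.2292494 ],
       [  0.        , 419.27071313, 206.15297097],
       [  0.        ,   0.        ,   1.        ]]), 'R': array([[ 0.76526864,  0.64347158, -0.01755654],
       [ 0.44958161, -0.55380082, -0.70084309],
       [-0.46069544,  0.52844014, -0.71309939]]), 't': array([-504.64409611, -160.74091442, 1277.50995169])}
top {'camera_matrix': array([[444.65616096,   0.        , 282.91946341],
       [  0.        , 444.65616096, 207.54395464],
       [  0.        ,   0.        ,   1.        ]]), 'R': array([[-0.09582706, -0.99539645,  0.00175516],
       [-0.97439868,  0.09344503, -0.20448773],
       [ 0.20338235, -0.02130568, -0.97886755]]), 't': array([ 127.17254225,  584.87152856, 1313.1533987 ])}
18.700000000000003
```

View pics/scene0.png

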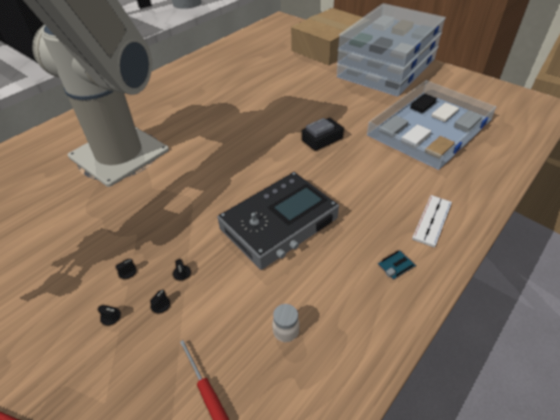

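View pics/top0.png

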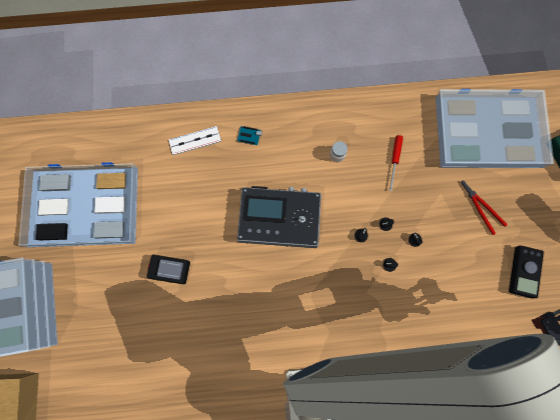

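The top view shows four knobs at about (361,235), (386,224), (415,240) and (390,265). Image left is the robot's left, so I want (361,235), which is about (181,269) in the scene view. The shaft is near (303,218) in top and (254,218) in scene. I'll zoom in on both.

```bash
cat > h.py <<'E'
import cv2,numpy as np
from workcell import ctrl
def cast(n,uv,z):
    c=ctrl.camera_info(n);K,R,t=c["camera_matrix"],c["R"],c["t"]
    d=R.T@np.linalg.solve(K,[uv[0],uv[1],1.]);o=-R.T@t
    return o+d*(z-o[2])/d[2]
def proj(n,X):
    c=ctrl.camera_info(n);p=c["camera_matrix"]@(c["R"]@np.asarray(X,float)+c["t"]);return p[:2]/p[2]
def tri(uv1,uv2,n1="scene",n2="top"):
    P=[]
    for n in(n1,n2):
        c=ctrl.camera_info(n);P.append(c["camera_matrix"]@np.c_[c["R"],c["t"]])
    x=cv2.triangulatePoints(P[0],P[1],np.array(uv1,float),np.array(uv2,float)).ravel();return x[:3]/x[3]
def crop(img,u,v,w,h,s):
    return cv2.resize(img[v:v+h,u:u+w],None,fx=s,fy=s,interpolation=cv2.INTER_CUBIC)
E
python3 - <<'E'
from h import *
T=cv2.imread("pics/top0.png");S=cv2.imread("pics/scene0.png")
a=[crop(T,341,215,40,30,10),crop(T,283,203,40,30,10),crop(S,161,254,40,30,10),crop(S,234,202,40,30,10)]
cv2.imwrite("pics/z.png",np.vstack([np.hstack(a[:2]),np.hstack(a[2:])]))
for uv in[(361,235),(386,224),(415,240),(390,265)]:print(cast("top",uv,17).round(1), proj("scene",cast("top",uv,17)).round(1))
print(cast("top",(303,218),70))
E
```

```text
[ 492.  -166.6   17. ] [180.3 268.2]
[ 519.2 -250.    17. ] [158.3 299.6]
[ 460.  -333.4   17. ] [108.6 310.7]
[ 390.1 -243.9   17. ] [125.  266.5]
[554.04385645  12.97929817  70.        ]
```

View pics/z.png

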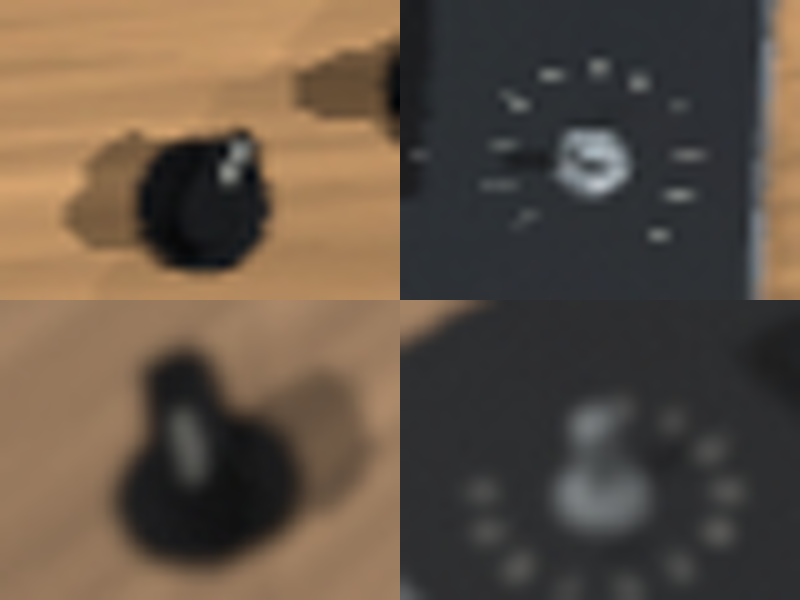

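The knob's white line runs up-right in the top view, from about (363.8,232.8) to (365,229.5). The nut is at about (302,219) in top. I'll enhance the contrast to find the wing and the shaft flat.

Run:
```python
from h import *
ims={n:np.mean([ctrl.get_image(n).astype(float) for _ in range(4)],0)[...,::-1] for n in("top","scene")}
def st(i,lo,hi,g):return (255*np.clip((i-lo)/(hi-lo),0,1)**g).astype(np.uint8)
T,S=ims["top"],ims["scene"]
cv2.imwrite("pics/top1.png",T);cv2.imwrite("pics/scene1.png",S)
a=[crop(st(T,5,90,.6),351,224,20,20,20),crop(st(T,20,255,.8),292,208,20,20,20)]
b=[crop(st(S,10,110,.7),170,255,20,20,20)[:200*2],crop(st(S,30,170,.9),244,207,20,20,20)]
z=np.vstack([np.hstack(a),np.hstack(b)])
cv2.imwrite("pics/z1.png",cv2.resize(z,(600,600)))
# fits
g=T.mean(2);m=((g<60)).astype(np.uint8)
n,l,s,c=cv2.connectedComponentsWithStats(m)
for k in range(n):
    if abs(c[k]-[361,235]).max()<6:print(s[k],c[k])
w=T[226:236,355:372].mean(2);print(w.round().astype(int))
print(T[212:226,294:310].mean(2).round().astype(int))
```

```text
[355 229  13  13 130] [360.53076923 235.18461538]
[[140 140 140 141 142 143 138 134 134 134 134 135 135 135 136 134 134]
 [151 151 150 151 150 149 142 137 138 122 127 139 139 139 140 140 139]
 [130 148 148 148 126 109 111  95  84  63  51 115 138 137 137 137 135]
 [ 94  89  73  50  34  28  29  32  33 100  98  78 113 130 130 129 129]
 [ 93  65  25  21  19  16  21  28  28 127 110  66 119 138 140 141 141]
 [ 72  31  20  20  18  15  23  28  97 100  56  48 119 147 147 147 148]
 [ 60  20  20  19  15  20  27  29 128 112  29  27 114 145 145 145 144]
 [ 30  21  19  19  16  24  30  28  63  56  27  27  70 120 137 136 134]
 [ 20  20  19  16  21  27  27  27  29  29  27  28  64 111 129 129 129]
 [ 20  21  19  14  24  28  27  27  28  28  30  30  45 107 131 131 133]]
[[ 71  49  49  50  49  49  49  49  49  49  49  49  54  53  49  48]
 [110  97  49  49  49  49  49  49  47  46  46  46  48  49  49  49]
 [ 53  53  49  49  49  49  50  49  47  46  46  46  48  49  49  49]
 [ 49  49  49  49  49  49  49  49  47  46  46  48  49  49  49  49]
 [ 49  49  49  49  49  85 136 137 138 134  88  48  49  49  49  49]
 [ 71  49  49  49  51 105 128 146 163 159 127  76  49  49  49  49]
 [ 36  35  34  34  58  93  86 149 173 172 166 112  49  50  49  49]
 [ 34  34  34  33  58 119 114  78  78 117 150 121  62  49  49  50]
 [ 48  49  48  48  81 131 141 130 130 144 173 131  50  49  50  50]
 [ 71  50  49  49  51  85 115 147 189 183 127  69  49  49  49  49]
 [ 50  49  49  49  49  51  70  91 107  87  55  50  50  49  49  78]
 [ 49  49  49  49  49  49  50  52  53  51  49  49  49  50  49  51]
 [ 50  78  71  49  49  50  49  49  50  50  49  50  50  50  49  49]
 [ 63  61  51  50  49  50  49  49  49  49  50  49  49  49  49  49]][ WARN:0@15.417] global loadsave.cpp:1063 imwrite_ Unsupported depth image for selected encoder is fallbacked to CV_8U.
```

View pics/z1.png

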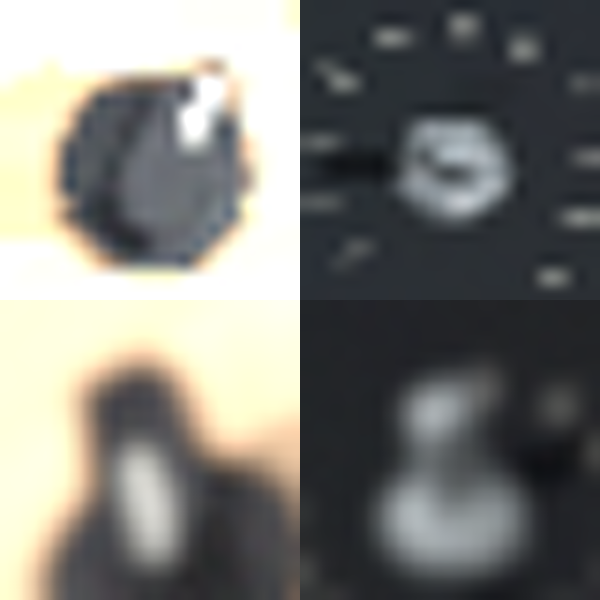

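Run:
```python
from h import *
T=cv2.imread("pics/top1.png").astype(float).mean(2);S=cv2.imread("pics/scene1.png").astype(float).mean(2)
# skirt edge along rays from blob centre, subpixel at local half level
def edge(I,c,angs,r0,r1):
    out=[]
    for a in np.radians(angs):
        r=np.arange(r0,r1,.1);x=(c[0]+r*np.cos(a)).astype(np.float32);y=(c[1]+r*np.sin(a)).astype(np.float32)
        p=cv2.remap(I.astype(np.float32),x[None],y[None],cv2.INTER_LINEAR)[0]
        k=np.argmax(np.gradient(p));out.append((x[k],y[k]))
    return np.array(out)
e=edge(T,(361,235),[*range(20,270,10)],4.5,9.5)
P=np.array([cast("top",u,3)[:2] for u in e])
A=np.c_[2*P,np.ones(len(P))];s=np.linalg.lstsq(A,(P**2).sum(1),rcond=None)[0]
print("free fit",s[:2],np.sqrt(s[2]+s[:2]@s[:2]))
from scipy.optimize import least_squares
f=least_squares(lambda c:np.hypot(*(P-c).T)-22,s[:2],loss="soft_l1");print("r22 fit",f.x,np.abs(f.fun).max());C=f.x
es=edge(S,(180.5,270.5),[*range(0,200,10)],5,12)
P2=np.array([cast("scene",u,3)[:2] for u in es])
f2=least_squares(lambda c:np.hypot(*(P2-c).T)-22,C,loss="soft_l1");print("scene r22",f2.x,np.abs(f2.fun).round(1))
def white(n,I,x0,x1,y0,y1,thr):
    ys,xs=np.mgrid[y0:y1,x0:x1];w=np.clip(I[y0:y1,x0:x1]-thr,0,None)
    q=np.array([cast(n,(x,y),34)[:2] for x,y in zip(xs.ravel(),ys.ravel())]);w=w.ravel()
    m=(q*w[:,None]).sum(0)/w.sum();d=q-m;v=np.linalg.eigh((d*w[:,None]).T@d)[1][:,1]
    return m,np.degrees(np.arctan2(v[1],v[0]))
for r in(white("top",T,362,366,229,234,45),white("scene",S,176,183,263,276,60)):print("line",r,[np.degrees(np.arctan2(*(r[0]-c)[::-1])) for c in(C,f2.x)])
# shaft
print("tip guesses",cast("top",(302.3,217.7),86),cast("top",(301.9,219.2),62))
b=(S[200:230,244:266]);m=S>75
n,l,st,c=cv2.connectedComponentsWithStats(m.astype(np.uint8));
for k in range(n):
    if abs(c[k]-[254,219]).max()<8:print(st[k],c[k])
print(S[209:230,246:264].round().astype(int))
# case corners by dark-panel blob in top
m=((T<75)).astype(np.uint8);n,l,st,c=cv2.connectedComponentsWithStats(m);k=l[225,290];print(st[k]);
cn=max(cv2.findContours((l==k).astype(np.uint8),0,2)[0],key=cv2.contourArea);r=cv2.minAreaRect(cn);print(r,[cast("top",p,60).round(1) for p in cv2.boxPoints(r)])
```

```text
free fit [ 492.99546621 -167.87525853] 21.362913948531627
r22 fit [ 493.41425021 -168.43894758] 3.16598476441202
scene r22 [ 493.22878012 -166.45743248] [3.1 2.  0.6 0.1 0.1 0.8 0.8 0.9 1.8 0.1 1.2 0.4 0.2 0.5 0.1 0.7 0.8 0.2
 1.9 0.1]
line (array([ 502.28144514, -174.24908895]), np.float64(148.33562630888906)) [np.float64(-33.23442292314946), np.float64(-40.71867905911796)]
line (array([ 501.54239219, -173.25030538]), np.float64(150.1705384203327)) [np.float64(-30.622911028739306), np.float64(-39.25151647852741)]
tip guesses [552.29489618  16.02628719  86.        ] [552.07617589  16.21151719  62.        ]
[249 212  10  13  75] [253.29333333 219.26666667]
[[ 47  46  46  46  46  46  46  46  47  46  47  46  46  46  47  46  47  46]
 [ 46  47  46  46  46  46  46  46  47  48  49  47  47  46  46  47  46  46]
 [ 47  47  46  46  46  47  51  54  56  59  59  52  47  47  46  47  47  47]
 [ 47  46  47  46  49  60  72  79  79  75  71  58  47  47  51  54  51  47]
 [ 46  47  46  47  57  82 102 108  98  84  73  58  47  50  60  64  56  48]
 [ 46  46  46  48  64  95 119 118 102  80  63  51  47  51  62
[... 688 characters left out ...]

 [ 47  47  48  54  68  82  91  93  91  88  81  69  56  49  46  46  46  51]
 [ 47  47  47  48  52  60  64  67  66  63  58  51  46  46  46  46  47  52]
 [ 53  50  47  47  47  48  50  50  49  46  43  42  43  46  49  51  50  50]
 [ 68  57  48  46  47  46  46  46  45  42  42  43  44  48  54  62  61  53]
 [ 79  61  49  47  49  49  47  46  45  46  48  47  46  49  58  70  72  58]
 [ 73  58  49  50  56  56  51  47  48  54  59  56  50  48  55  66  70  58]]
[ 237  186   83   59 3387]
((278.58966064453125, 214.77487182617188), (79.7137222290039, 54.24522018432617), 4.184916019439697) [array([510.7, 219.6,  60. ]), array([679.1, 194.6,  60. ]), array([636.9, -50.5,  60. ]), array([469.9, -19.4,  60. ])]
```

Run:
```python
from h import *
T=cv2.imread("pics/top1.png").astype(float).mean(2);S=cv2.imread("pics/scene1.png").astype(float).mean(2)
for n,I,bg in(("top",T,52),("scene",S,48)):
    u0,v0=proj(n,(552.5,16.2,60));x0,y0=int(u0)-16,int(v0)-14
    ys,xs=np.mgrid[y0:y0+29,x0:x0+33];q=np.array([cast(n,(x,y),60)[:2] for x,y in zip(xs.ravel(),ys.ravel())]);r=np.hypot(*(q-[553,16.2]).T).reshape(xs.shape)
    m=((I[y0:y0+29,x0:x0+33]>bg+3)&(r>18)&(r<40)).astype(np.uint8)
    k,l,s,c=cv2.connectedComponentsWithStats(m);W=np.clip(I[y0:y0+29,x0:x0+33]-bg,0,None)
    P=[]
    for i in range(1,k):
        w=W*(l==i);P.append(cast(n,((w*xs).sum()/w.sum(),(w*ys).sum()/w.sum()),60)[:2])
    P=np.array(P);print(n);[print(p.round(1),round(float(np.hypot(*(p-[553,16.2]))),1),round(float(np.degrees(np.arctan2(*(p-[553,16.2])[::-1])))),s[i+1,4]) for i,p in enumerate(P)]
    A=np.c_[2*P,np.ones(len(P))]
    from scipy.optimize import least_squares
    f=least_squares(lambda p:np.hypot(*(P-p[:2]).T)-p[2],[553,16,28],loss="soft_l1",f_scale=.7);print(f.x,f.fun.round(1))
print("nut",cast("top",(301.8,219.2),63),cast("scene",(253.2,221.2),62))
print("tip scene",cast("scene",(252.7,213.5),86))
```

```text
top
[582.4  26. ] 30.9 18 3
[583.1  11.2] 30.5 -9 4
[577.6  -0.6] 29.8 -34 4
[575.   37.8] 30.8 45 4
[569.2 -12.1] 32.6 -60 2
[561.9  42.9] 28.2 72 3
[553.4 -13.5] 29.7 -89 4
[549.6  45.7] 29.6 97 4
[541.2  -9. ] 27.8 -115 4
[538.6  38.4] 26.5 123 4
[529.5  -1.6] 29.5 -143 2
[554.67401841  15.68861903  29.18228736] [ 0.3 -0.4 -1.1  0.8  2.2 -1.  -0.   1.2 -1.1 -1.4  1.4]
scene
[534.4  34.1] 25.8 136 43
[548.3  46.6] 30.8 99 9
[574.6  30.9] 26.2 34 64
[541.2  -6.5] 25.6 -117 50
[565.8  -8.6] 27.9 -63 14
[5.765e+02 2.000e-01] 28.4 -34 14
[554.60390819  16.45807192  27.02639528] [-0.2  3.8 -2.3 -0.5  0.4  0.2]
nut [551.92891581  16.5790879   63.        ] [552.24482311  15.63514942  62.        ]
tip scene [551.13985539  17.59422969  86.        ]
```

```bash
cat >> h.py <<'E'
from scipy.spatial.transform import Rotation as Ro
def st():
    o=ctrl.get_obs();R=Ro.from_rotvec(o["orientation"]).as_matrix();yaw=np.degrees(np.arctan2(R[1,0],R[0,0]))
    print("t",round(o["t"],2),"p",o["ee_pos"].round(1),"yaw",round(yaw,1),"z",R[:,2].round(3),"q6",round(np.degrees(o["qpos"][5])),"F",o["ft_force"].round(1),"M",o["moment"].round(2),"w",round(o["width"],1))
    return o["ee_pos"],R,yaw
def go(*targets):
    p,R,yaw=st()
    for X,y in targets: print("xyz cm",(R.T@(np.array(X)-p)/10).round(2),"spin",round((yaw-y),1))
E
python3 -c "
from h import *
go(((493.3,-167.4,150),-33))"
```

```text
t 0.5 p [ 211.9 -587.9  222.6] yaw 19.8 z [-0.  0. -1.] q6 -1 F [-0.2  0.1  0.4] M [0.04 0.01 0.07] w 87.9
xyz cm [ 40.73 -30.02   7.27] spin 52.8
```

```bash
python3 -m inch '[{"xyz":[4.1,-3,0.7],"spin":5.3},{"xyz":[8.1,-6,1.4],"spin":10.6},{"xyz":[12.2,-9,2.2],"spin":15.8},{"xyz":[16.3,-12,2.9],"spin":21.1},{"xyz":[20.4,-15,3.6],"spin":26.4},{"xyz":[24.4,-18,4.4],"spin":31.7},{"xyz":[28.5,-21,5.1],"spin":37},{"xyz":[32.6,-24,5.8],"spin":42.2},{"xyz":[36.7,-27,6.5],"spin":47.5},{"xyz":[40.73,-30.02,7.27],"spin":52.8},{"xyz":[40.73,-30.02,7.27],"spin":52.8},{"xyz":[40.73,-30.02,7.27],"spin":52.8},{"xyz":[40.73,-30.02,7.27],"spin":52.8}]' 0
python3 - <<'E'
from h import *
go(((493.3,-167.4,9),-33))
T=ctrl.get_image("top")[...,::-1];S=ctrl.get_image("scene")[...,::-1]
print(proj("scene",(493.3,-167.4,9)))
cv2.imwrite("pics/m.png",np.hstack([crop(S,130,190,100,110,4),crop(T,310,170,100,110,4)]))
E
```

```text
t: 1.8
ee_pos: [492.9, -168.1, 150.1]
orientation: [3.013, -0.89, -0.0]
ft_force: [-0.8, 0.1, 0.7]
width: 88.0
t 1.8 p [ 492.9 -168.1  150.1] yaw -32.9 z [-0. -0. -1.] q6 103 F [-0.8  0.1  0.7] M [ 0.07  0.02 -0.05] w 88.0
xyz cm [-0.   -0.09 14.11] spin 0.1
[181.09252585 270.85642666]
```

View pics/m.png

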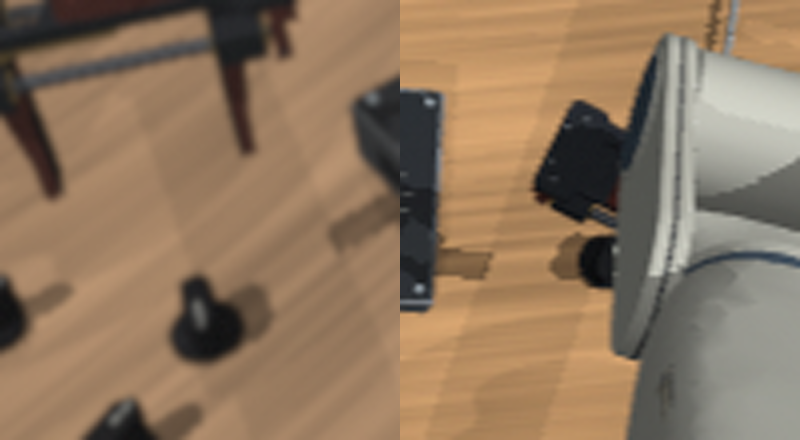

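The fingers straddle the knob, which is at (180,271) in scene. Next I descend and grip.

```bash
python3 -m inch '[{"xyz":[0,-0.09,3],"spin":0},{"xyz":[0,-0.09,6],"spin":0},{"xyz":[0,-0.09,9],"spin":0},{"xyz":[0,-0.09,11.5],"spin":0},{"xyz":[0,-0.09,13.2],"spin":0},{"xyz":[0,-0.09,14],"spin":0},{"xyz":[0,-0.09,14.1],"spin":0},{"xyz":[0,-0.09,14.1],"spin":0}]' 0; python3 -m inch '[{"xyz":[0,0,0],"spin":0},{"xyz":[0,0,0],"spin":0},{"xyz":[0,0,0],"spin":0},{"xyz":[0,0,0],"spin":0},{"xyz":[0,0,0],"spin":0},{"xyz":[0,0,0],"spin":0},{"xyz":[0,0,0],"spin":0},{"xyz":[0,0,0],"spin":0},{"xyz":[0,0,0],"spin":0},{"xyz":[0,0,0],"spin":0}]' 1
python3 -c "
from h import *
st()
cv2.imwrite('pics/g.png',crop(ctrl.get_image('scene')[...,::-1],140,215,80,75,7))"
```

```text
t: 2.7
ee_pos: [493.3, -168.9, 9.8]
orientation: [3.011, -0.895, 0.001]
ft_force: [0.4, -0.4, 0.6]
width: 88.0
t: 3.7
ee_pos: [493.3, -168.9, 9.7]
orientation: [3.011, -0.895, 0.001]
ft_force: [1.3, -0.4, 0.2]
width: 17.7
t 3.7 p [ 493.3 -168.9    9.7] yaw -33.1 z [ 0.001 -0.    -1.   ] q6 103 F [ 1.3 -0.4  0.2] M [ 0.08 -0.03 -0.03] w 17.7
```

View pics/g.png

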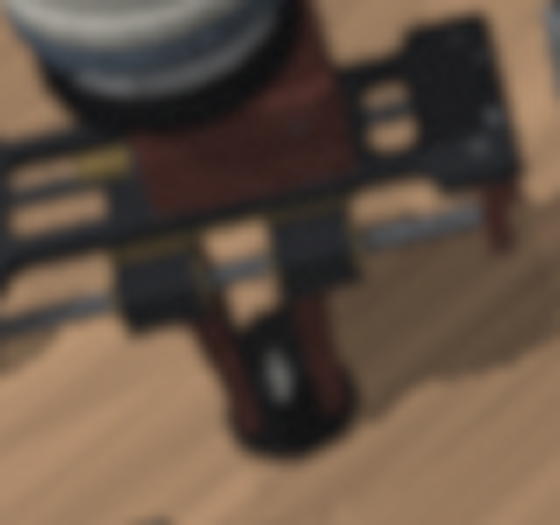

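The grip is good: width 17.7 mm and the wing lies square between the pads. Next I lift, carry it over and turn.

```bash
python3 -m inch '[{"xyz":[0,0,-2],"spin":0},{"xyz":[0,0,-5],"spin":0},{"xyz":[0,0,-9],"spin":0},{"xyz":[0,0,-13],"spin":-8},{"xyz":[-0.4,-1.5,-14],"spin":-16},{"xyz":[-0.8,-3,-14],"spin":-24},{"xyz":[-1.2,-4.5,-14],"spin":-32},{"xyz":[-1.6,-6,-14],"spin":-40},{"xyz":[-2,-7.5,-14],"spin":-48},{"xyz":[-2.4,-9,-14],"spin":-56},{"xyz":[-2.8,-10.5,-14],"spin":-64},{"xyz":[-3.2,-12,-14],"spin":-72},{"xyz":[-3.6,-13.5,-14],"spin":-80},{"xyz":[-4,-15,-14],"spin":-88},{"xyz":[-4.4,-16.5,-14],"spin":-96},{"xyz":[-4.8,-18,-14],"spin":-104},{"xyz":[-5.05,-18.8,-14],"spin":-112},{"xyz":[-5.05,-18.8,-14],"spin":-120},{"xyz":[-5.05,-18.8,-14],"spin":-120},{"xyz":[-5.05,-18.8,-14],"spin":-120}]'
python3 -c "
from h import *
go(((553.3,16.3,150),165))"
```

```text
t: 5.75
ee_pos: [553.3, 16.2, 149.5]
orientation: [2.284, 2.156, -0.0]
ft_force: [0.4, -0.5, -0.2]
width: 17.7
t 5.75 p [553.3  16.2 149.5] yaw 86.7 z [ 0. -0. -1.] q6 4 F [ 0.4 -0.5 -0.2] M [-0.08 -0.06 -0.02] w 17.7
xyz cm [ 0.01 -0.   -0.05] spin -78.3
```

```bash
python3 -m inch '[{"xyz":[0,0,0],"spin":-8},{"xyz":[0,0,0],"spin":-16},{"xyz":[0,0,0],"spin":-24},{"xyz":[0,0,0],"spin":-32},{"xyz":[0,0,0],"spin":-40},{"xyz":[0,0,0],"spin":-48},{"xyz":[0,0,0],"spin":-56},{"xyz":[0,0,0],"spin":-64},{"xyz":[0,0,0],"spin":-72},{"xyz":[0,0,0],"spin":-78.3},{"xyz":[0,0,0],"spin":-78.3},{"xyz":[0,0,0],"spin":-78.3},{"xyz":[0,0,0],"spin":-78.3}]'
python3 -c "
from h import *
go(((553.3,16.3,110),165))
S=ctrl.get_image('scene')[...,::-1];cv2.imwrite('pics/scene2.png',S)
print(proj('scene',(553.3,16.3,143)),proj('scene',(553.3,16.3,86)))
cv2.imwrite('pics/c.png',crop(S,220,150,75,75,8))"
```

```text
t: 7.05
ee_pos: [553.3, 16.1, 149.6]
orientation: [0.416, 3.114, -0.001]
ft_force: [0.0, 0.3, 0.0]
width: 18.3
t 7.05 p [553.3  16.1 149.6] yaw 164.8 z [ 0. -0. -1.] q6 -74 F [0.  0.3 0. ] M [ 0.01 -0.16  0.03] w 18.3
xyz cm [0.01 0.02 3.96] spin -0.2
[251.18248266 196.57190385] [253.00001567 214.24237603]
```

View pics/c.png

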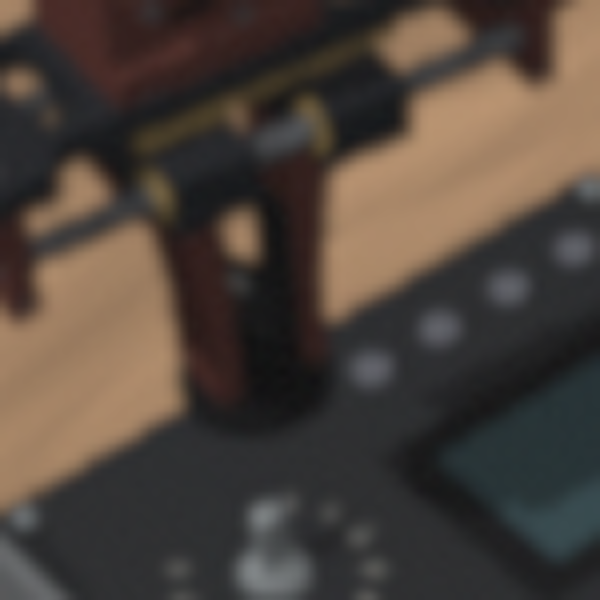

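The knob hangs upright over the shaft. Its skirt is centred at about (251.7,196.5), the shaft tip is at (252.8,213.5), and they match within about 1 mm. I'll descend to just above contact, then feel for it.

```bash
python3 -m inch '[{"xyz":[0.03,0,2],"spin":0},{"xyz":[0.03,0,4],"spin":0},{"xyz":[0.03,0,5],"spin":0},{"xyz":[0.03,0,5.5],"spin":0},{"xyz":[0.03,0,5.6],"spin":0},{"xyz":[0.03,0,5.6],"spin":0}]'
python3 -m inch '[{"xyz":[0,0,0.1],"spin":0},{"xyz":[0,0,0.2],"spin":0},{"xyz":[0,0,0.2],"spin":0}]'
python3 -c "
from h import *
st()"
python3 -m inch '[{"xyz":[0,0,0.1],"spin":0},{"xyz":[0,0,0.2],"spin":0},{"xyz":[0,0,0.2],"spin":0}]'
python3 -c "
from h import *
st()"
```

```text
t: 7.7
ee_pos: [553.4, 16.2, 93.9]
orientation: [0.415, 3.113, -0.0]
ft_force: [-0.4, 0.6, -1.0]
width: 18.1
t: 8.0
ee_pos: [553.6, 16.2, 92.2]
orientation: [0.415, 3.113, -0.0]
ft_force: [-1.0, -0.5, -1.0]
width: 18.1
t 8.0 p [553.6  16.2  92.2] yaw 164.8 z [ 0.001 -0.    -1.   ] q6 -74 F [-1.  -0.5 -1. ] M [ 0.07 -0.15 -0.01] w 18.1
t: 8.3
ee_pos: [553.8, 16.2, 90.4]
orientation: [0.415, 3.112, -0.0]
ft_force: [-1.4, -0.9, 2.3]
width: 17.4
t 8.3 p [553.8  16.2  90.4] yaw 164.8 z [ 0.002 -0.    -1.   ] q6 -74 F [-1.4 -0.9  2.3] M [ 0.02 -0.02 -0.02] w 17.4
```

```bash
for i in 1 2 3; do python3 -m inch '[{"xyz":[0,0,0.1],"spin":0},{"xyz":[0,0,0.1],"spin":0}]' >/dev/null
python3 -c "
from h import *
st()"; done
```

```text
t 8.5 p [553.8  16.2  89.6] yaw 164.8 z [ 0.002 -0.    -1.   ] q6 -74 F [-1.   0.3  4.3] M [ 0.03  0.07 -0.03] w 17.5
t 8.7 p [553.9  16.2  88.7] yaw 164.8 z [ 0.002 -0.    -1.   ] q6 -74 F [-0.8 -0.1  4.4] M [0.03 0.12 0.02] w 18.0
t 8.9 p [553.9  16.2  87.8] yaw 164.8 z [ 0.002 -0.    -1.   ] q6 -74 F [-2.2 -0.4  6.1] M [ 0.01  0.27 -0.01] w 17.7
```

The force looks like the switch spring (4 to 6 N), so the D isn't engaged yet. I'll ease up slightly, shift about 1 mm towards -x as the side force suggests, and do a spin search at light push.

```bash
s='from h import *
st()'
python3 -m inch '[{"xyz":[0.05,0,-0.05],"spin":0},{"xyz":[0.1,0,-0.1],"spin":0},{"xyz":[0.1,0,-0.1],"spin":0}]'>/dev/null; python3 -c "$s"
python3 -m inch '[{"xyz":[0,0,0],"spin":-4},{"xyz":[0,0,0],"spin":-8},{"xyz":[0,0,0],"spin":-8}]'>/dev/null; python3 -c "$s"
python3 -m inch '[{"xyz":[0,0,0],"spin":-4},{"xyz":[0,0,0],"spin":-8},{"xyz":[0,0,0],"spin":-8}]'>/dev/null; python3 -c "$s"
```

```text
t 9.2 p [553.6  16.3  89.2] yaw 164.8 z [ 0.004 -0.001 -1.   ] q6 -74 F [ 1.  -1.1  4.7] M [-0.2  -0.24 -0.03] w 17.7
t 9.5 p [553.8  16.6  89.2] yaw 172.8 z [ 0.004 -0.    -1.   ] q6 -82 F [-0.4  1.3  3. ] M [ 0.35 -0.07 -0.06] w 17.8
t 9.8 p [553.9  16.8  89.2] yaw -179.2 z [ 0.004  0.    -1.   ] q6 -90 F [0.5 1.6 4.9] M [ 0.37 -0.07  0.  ] w 17.9
```

```bash
s='from h import *
st()'
for k in 1 2; do
python3 -m inch '[{"xyz":[0,0,0],"spin":-4},{"xyz":[0,0,0],"spin":-8},{"xyz":[0,0,0],"spin":-8}]'>/dev/null; python3 -c "$s";done
python3 -m inch '[{"xyz":[0,0,0],"spin":8},{"xyz":[0,0,0],"spin":16},{"xyz":[0,0,0],"spin":24},{"xyz":[0,0,0],"spin":32},{"xyz":[0,0,0],"spin":40},{"xyz":[0,0,0],"spin":40}]'>/dev/null; python3 -c "$s"
for k in 1 2; do
python3 -m inch '[{"xyz":[0,0,0],"spin":4},{"xyz":[0,0,0],"spin":8},{"xyz":[0,0,0],"spin":8}]'>/dev/null; python3 -c "$s";done
```

```text
t 10.1 p [553.9  16.9  89.3] yaw -171.4 z [ 0.004  0.    -1.   ] q6 -98 F [0.4 1.5 5.3] M [ 0.39 -0.05 -0.  ] w 17.6
t 10.4 p [553.8  17.   89.2] yaw -163.5 z [ 0.004  0.    -1.   ] q6 -106 F [-0.9  1.7  4.6] M [ 0.37 -0.03 -0.03] w 17.7
t 11.0 p [553.8  16.5  89.2] yaw 156.2 z [ 0.004 -0.    -1.   ] q6 -66 F [-0.1 -2.6  3.7] M [-0.4  -0.04  0.02] w 17.6
t 11.3 p [553.6  16.2  89.1] yaw 148.2 z [ 0.003 -0.001 -1.   ] q6 -58 F [-0.8 -2.6  4.2] M [-0.33  0.03 -0.01] w 18.1
t 11.6 p [553.4  16.   89.1] yaw 140.3 z [ 0.003 -0.001 -1.   ] q6 -50 F [-0.2 -1.6  5. ] M [-0.35  0.09  0.04] w 17.7
```

The contact point stays on the world -x side whatever the knob yaw, which suggests the knob sits about 2 mm too far towards +x. That agrees with the nut ray estimate of x≈552. I'll lift a little, shift, and retry.

```bash
python3 -c "
from h import *
go(((551.8,16.3,92.5),155))"
```

```text
t 11.6 p [553.4  16.   89.1] yaw 140.3 z [ 0.003 -0.001 -1.   ] q6 -50 F [-0.2 -1.6  5. ] M [-0.35  0.09  0.04] w 17.7
xyz cm [ 0.14 -0.08 -0.34] spin -14.7
```

```bash
s='from h import *
go(((551.8,16.3,89.2),155))'
python3 -m inch '[{"xyz":[0,0,-0.34],"spin":-5},{"xyz":[0.14,-0.08,-0.34],"spin":-10},{"xyz":[0.14,-0.08,-0.34],"spin":-14.7},{"xyz":[0.14,-0.08,-0.34],"spin":-14.7},{"xyz":[0.14,-0.08,-0.34],"spin":-14.7}]'>/dev/null; python3 -c "$s"
python3 -m inch '[{"xyz":[0,0,0.1],"spin":0},{"xyz":[0,0,0.2],"spin":0},{"xyz":[0,0,0.33],"spin":0},{"xyz":[0,0,0.33],"spin":0}]'>/dev/null; python3 -c "$s"
```

```text
t 12.1 p [551.6  16.4  92.1] yaw 155.0 z [ 0.002 -0.001 -1.   ] q6 -64 F [0.7 0.3 0. ] M [ 0.05 -0.12 -0.02] w 17.9
xyz cm [-0.03 -0.    0.29] spin 0.0
t 12.5 p [551.4  16.5  88.7] yaw 155.0 z [ 0.002 -0.001 -1.   ] q6 -64 F [-0.6  1.   1.4] M [0.18 0.06 0.01] w 17.8
xyz cm [-0.05 -0.   -0.05] spin 0.0
```

```bash
s='from h import *
st()'
for k in 1 2; do
python3 -m inch '[{"xyz":[0,0,0.1],"spin":0},{"xyz":[0,0,0.1],"spin":0}]'>/dev/null; python3 -c "$s";done
```

```text
t 12.7 p [551.3  16.6  87.8] yaw 155.0 z [ 0.002 -0.001 -1.   ] q6 -64 F [-2.1  1.1  3.6] M [0.11 0.22 0.07] w 18.0
t 12.9 p [551.2  16.6  86.9] yaw 155.0 z [ 0.002 -0.001 -1.   ] q6 -64 F [-2.8  1.   4.9] M [ 0.17  0.27 -0.03] w 17.9
```

```bash
s='from h import *
st()'
for k in 1 2; do
python3 -m inch '[{"xyz":[0.06,0,0],"spin":0},{"xyz":[0.12,0,0],"spin":0},{"xyz":[0.12,0,0],"spin":0}]'>/dev/null; python3 -c "$s";done
```

```text
t 13.2 p [550.1  17.1  86.7] yaw 155.0 z [ 0.002 -0.001 -1.   ] q6 -64 F [-0.3 -0.2 -0.9] M [ 0.1  -0.13 -0.02] w 18.0
t 13.5 p [549.7  17.4  86.7] yaw 155.0 z [ 0.003 -0.001 -1.   ] q6 -64 F [ 3.3 -1.7 -1.8] M [-0.32 -0.7  -0.06] w 18.0
```

At (550.1,17.1) the force vanishes, so the shaft is in the bore. I'll re-centre and push down gently.

```bash
s='from h import *
st()'
python3 -m inch '[{"xyz":[-0.05,0,0],"spin":0},{"xyz":[-0.05,0,0],"spin":0}]'>/dev/null; python3 -c "$s"
for k in 1 2; do
python3 -m inch '[{"xyz":[0,0,0.1],"spin":0},{"xyz":[0,0,0.2],"spin":0},{"xyz":[0,0,0.2],"spin":0}]'>/dev/null; python3 -c "$s";done
```

```text
t 13.7 p [550.   17.3  86.6] yaw 155.0 z [ 0.003 -0.001 -1.   ] q6 -64 F [ 1.  -0.5 -0.2] M [-0.04 -0.21 -0.06] w 17.8
t 14.0 p [550.   17.2  84.7] yaw 155.0 z [ 0.003 -0.001 -1.   ] q6 -64 F [ 0.1 -1.9  3.3] M [-0.21 -0.16  0.03] w 17.7
t 14.3 p [550.   17.2  82.8] yaw 155.0 z [ 0.003 -0.001 -1.   ] q6 -64 F [ 0.2 -1.2  3.9] M [-0.2  -0.07  0.01] w 17.9
```

```bash
s='from h import *
st()'
python3 -m inch '[{"xyz":[-0.02,-0.04,0],"spin":0},{"xyz":[-0.02,-0.04,0],"spin":0}]'>/dev/null; python3 -c "$s"
for k in 1 2 3; do
python3 -m inch '[{"xyz":[0,0,0.1],"spin":0},{"xyz":[0,0,0.2],"spin":0},{"xyz":[0,0,0.2],"spin":0}]'>/dev/null; python3 -c "$s";done
```

```text
t 14.5 p [550.   17.   82.8] yaw 155.0 z [ 0.003 -0.    -1.   ] q6 -64 F [-1.   1.6  4.6] M [ 0.31 -0.03 -0.06] w 17.7
t 14.8 p [550.   17.   80.9] yaw 155.0 z [ 0.003 -0.    -1.   ] q6 -64 F [-1.   0.4  5.9] M [0.08 0.   0.  ] w 17.9
t 15.1 p [550.  17.  79.] yaw 155.0 z [ 0.003 -0.001 -1.   ] q6 -64 F [-1.  -0.4  6.5] M [ 0.    0.13 -0.04] w 18.0
t 15.4 p [550.1  17.1  77.3] yaw 155.0 z [ 0.003 -0.001 -1.   ] q6 -64 F [-1.5 -0.2  7.7] M [0.1  0.13 0.01] w 17.6
```

```bash
python3 -c "
from h import *
st()
S=ctrl.get_image('scene')[...,::-1];cv2.imwrite('pics/scene3.png',S)
print(proj('scene',(550.3,17,77.3)),proj('scene',(550.3,17,60)))
for z in(68,73):
  p=np.array([550.3,17,z]);print(z,[proj('scene',p+22*np.array([np.cos(a),np.sin(a),0])).round(1) for a in np.radians([-49,41,-139])])
cv2.imwrite('pics/d.png',crop(S,215,170,75,75,8))"
```

```text
t 15.4 p [550.1  17.1  77.3] yaw 155.0 z [ 0.003 -0.001 -1.   ] q6 -64 F [-1.5 -0.2  7.7] M [0.1  0.13 0.01] w 17.6
[252.52835515 216.0463856 ] [253.05191921 221.05698807]
68 [array([252.5, 225.7]), array([262.2, 218.5]), array([243.4, 219. ])]
73 [array([252.3, 224.3]), array([262.1, 217.1]), array([243.3, 217.5])]
```

View pics/d.png

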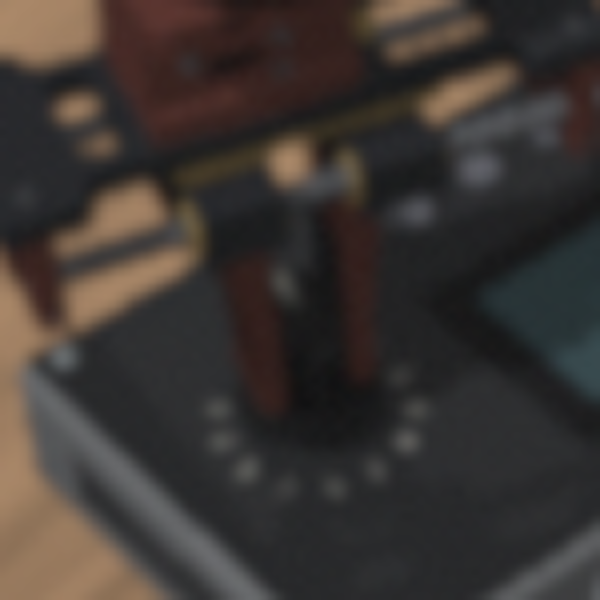

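The knob is low on the shaft, with its skirt inside the tick ring at about (255,221) in scene, and it hasn't slipped up in the grip. I'll press on in 1 mm steps.

```bash
s='from h import *
st()'
for k in 1 2 3 4; do
python3 -m inch '[{"xyz":[0,0,0.1],"spin":0},{"xyz":[0,0,0.1],"spin":0},{"xyz":[0,0,0.1],"spin":0}]'>/dev/null; python3 -c "$s";done
```

```text
t 15.75 p [550.1  17.1  76.7] yaw 155.0 z [ 0.003 -0.001 -1.   ] q6 -64 F [-2.3 -0.5  9.6] M [-0.02  0.2  -0.01] w 17.8
t 16.05 p [550.1  17.1  76.2] yaw 155.0 z [ 0.003 -0.001 -1.   ] q6 -64 F [-1.5 -0.6  9.9] M [-0.    0.2  -0.03] w 17.9
t 16.35 p [550.1  17.1  75.8] yaw 155.0 z [ 0.003 -0.001 -1.   ] q6 -64 F [-2.3  0.1 11.6] M [0.09 0.27 0.  ] w 17.8
t 16.65 p [550.1  17.1  75.5] yaw 155.0 z [ 0.003 -0.001 -1.   ] q6 -64 F [-3.3 -0.4 12.5] M [ 0.03  0.43 -0.03] w 17.8
```

Force is rising with a side load of Fx=-3.3 N, so the bore is binding. I'll relieve it sideways.

```bash
s='from h import *
st()'
for k in 1 2; do
python3 -m inch '[{"xyz":[0.05,0.02,0.05],"spin":0},{"xyz":[0.05,0.02,0.05],"spin":0},{"xyz":[0.05,0.02,0.05],"spin":0}]'>/dev/null; python3 -c "$s";done
```

```text
t 16.95 p [550.   17.1  75.5] yaw 155.0 z [ 0.004 -0.001 -1.   ] q6 -64 F [-0.5 -2.1 10.7] M [-0.31  0.1  -0.02] w 17.9
t 17.25 p [550.   17.1  75.6] yaw 155.1 z [ 0.005 -0.002 -1.   ] q6 -64 F [-0.6 -2.9  8.9] M [-0.45  0.02 -0.02] w 18.2
```

```bash
s='from h import *
st()'
python3 -m inch '[{"xyz":[-0.02,-0.045,0.05],"spin":0},{"xyz":[-0.02,-0.045,0.1],"spin":0},{"xyz":[-0.02,-0.045,0.1],"spin":0}]'>/dev/null; python3 -c "$s"
for k in 1 2; do
python3 -m inch '[{"xyz":[0,0,0.1],"spin":0},{"xyz":[0,0,0.12],"spin":0},{"xyz":[0,0,0.12],"spin":0}]'>/dev/null; python3 -c "$s";done
```

```text
t 17.55 p [550.1  17.   75.2] yaw 155.1 z [ 0.005 -0.001 -1.   ] q6 -64 F [-3.5  2.8 11.6] M [0.37 0.33 0.06] w 17.8
t 17.85 p [550.1  17.   74.9] yaw 155.1 z [ 0.005 -0.001 -1.   ] q6 -64 F [-3.5  0.1 13.8] M [ 0.11  0.45 -0.01] w 18.0
t 18.15 p [550.1  17.1  74.6] yaw 155.1 z [ 0.005 -0.001 -1.   ] q6 -64 F [-4.2  0.3 14.5] M [ 0.    0.51 -0.02] w 17.7
```

```bash
s='from h import *
st()'
python3 -m inch '[{"xyz":[0.06,-0.03,0],"spin":0},{"xyz":[0.06,-0.03,0],"spin":0},{"xyz":[0.06,-0.03,0],"spin":0}]'>/dev/null; python3 -c "$s"
for k in 1 2; do
python3 -m inch '[{"xyz":[0.03,-0.015,0.1],"spin":0},{"xyz":[0.03,-0.015,0.12],"spin":0},{"xyz":[0.03,-0.015,0.12],"spin":0}]'>/dev/null; python3 -c "$s";done
```

```text
t 18.45 p [550.   17.1  75. ] yaw 155.1 z [ 0.006 -0.001 -1.   ] q6 -64 F [-0.4 -0.6  6.2] M [ 0.02 -0.12  0.04] w 17.9
t 18.75 p [550.1  17.1  74.6] yaw 155.1 z [ 0.007 -0.001 -1.   ] q6 -64 F [-2.1  0.3 11.9] M [-0.01  0.23 -0.  ] w 17.8
t 19.05 p [550.1  17.1  74.5] yaw 155.1 z [ 0.008 -0.001 -1.   ] q6 -64 F [-4.2  0.5 15.2] M [-0.03  0.43  0.04] w 17.7
```

```bash
python3 -c "
from h import *
st()
S=np.mean([ctrl.get_image('scene').astype(float) for _ in range(4)],0)[...,::-1];cv2.imwrite('pics/scene4.png',S.astype(np.uint8))
for z in(62,65,68):
  p=np.array([552,17,z]);print(z,[proj('scene',p+22*np.array([np.cos(a),np.sin(a),0])).round(1) for a in np.radians([-49,41,-139])])
E=(255*np.clip((S-12)/80,0,1)**.7).astype(np.uint8)
print(S[214:236,250:258].mean(2).mean(1).round())
cv2.imwrite('pics/e.png',crop(E,230,195,50,40,14))" 2>/dev/null
```

```text
t 19.05 p [550.1  17.1  74.5] yaw 155.1 z [ 0.008 -0.001 -1.   ] q6 -64 F [-4.2  0.5 15.2] M [-0.03  0.43  0.04] w 17.7
62 [array([253.2, 227.8]), array([262.9, 220.6]), array([244.2, 221. ])]
65 [array([253.1, 227. ]), array([262.8, 219.7]), array([244.1, 220.2])]
68 [array([253. , 226.1]), array([262.7, 218.9]), array([244. , 219.3])]
[26. 24. 23. 22. 22. 22. 23. 23. 25. 26. 27. 27. 31. 38. 42. 48. 54. 54.
 47. 42. 42. 42.]
```

View pics/e.png

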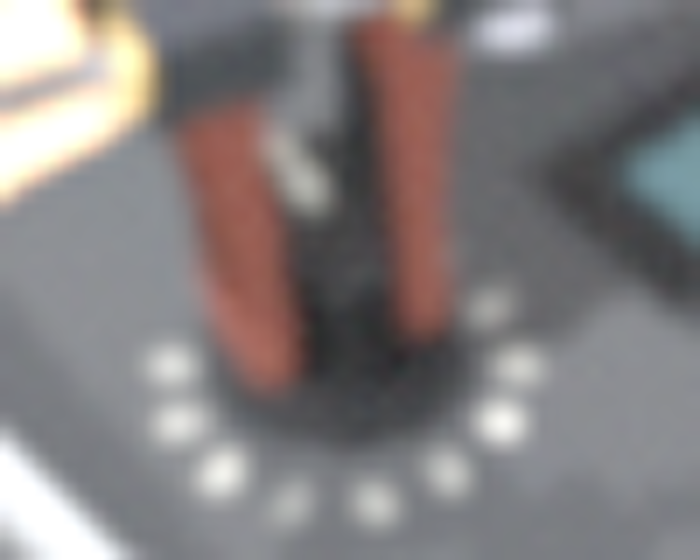

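Skirt edge at row ≈226.6, so the underside is about 65 mm up, roughly 3 mm short of fully pressed. It is probably bound by friction. I'll wiggle the spin under moderate push.

```bash
s='from h import *
st()'
python3 -m inch '[{"xyz":[0,0,0],"spin":4},{"xyz":[0,0,0],"spin":-4},{"xyz":[0,0,0],"spin":4},{"xyz":[0,0,0],"spin":-4},{"xyz":[0,0,0],"spin":0},{"xyz":[0,0,0],"spin":0}]'>/dev/null; python3 -c "$s"
python3 -m inch '[{"xyz":[0,0,0.1],"spin":4},{"xyz":[0,0,0.1],"spin":-4},{"xyz":[0,0,0.1],"spin":4},{"xyz":[0,0,0.1],"spin":-4},{"xyz":[0,0,0.1],"spin":0},{"xyz":[0,0,0.1],"spin":0}]'>/dev/null; python3 -c "$s"
```

```text
t 19.85 p [550.1  17.1  74.7] yaw 155.0 z [ 0.008 -0.001 -1.   ] q6 -64 F [-0.6 -0.8  7.4] M [0.03 0.06 0.03] w 17.7
t 20.45 p [550.1  17.   74.3] yaw 154.9 z [ 0.008 -0.001 -1.   ] q6 -64 F [-3.5 -0.3 11.8] M [-0.04  0.37  0.01] w 17.7
```

```bash
s='from h import *
st()'
for k in 1 2 3; do
python3 -m inch '[{"xyz":[0.02,-0.01,0.1],"spin":5},{"xyz":[0.02,-0.01,0.15],"spin":-5},{"xyz":[0.02,-0.01,0.15],"spin":5},{"xyz":[0.02,-0.01,0.15],"spin":-5},{"xyz":[0.02,-0.01,0.15],"spin":0}]'>/dev/null; python3 -c "$s";done
```

```text
t 20.95 p [550.1  17.2  73.7] yaw 155.2 z [ 0.009 -0.001 -1.   ] q6 -64 F [-2.8  1.2 14.4] M [0.29 0.33 0.  ] w 17.7
t 21.45 p [550.2  17.4  73. ] yaw 155.4 z [ 0.01  -0.001 -1.   ] q6 -65 F [-2.3  1.7 12.6] M [ 0.45  0.23 -0.02] w 17.8
t 21.95 p [550.3  17.6  72.2] yaw 155.7 z [ 0.01  -0.001 -1.   ] q6 -65 F [-1.8  2.  11.7] M [0.36 0.19 0.  ] w 17.5
```

The wiggle works: z is down to 72.2 with less force. I'll keep going.

```bash
s='from h import *
st()'
for k in 1 2; do
python3 -m inch '[{"xyz":[0.03,0.01,0.1],"spin":5},{"xyz":[0.03,0.01,0.13],"spin":-5},{"xyz":[0.03,0.01,0.13],"spin":5},{"xyz":[0.03,0.01,0.13],"spin":-5},{"xyz":[0.03,0.01,0.13],"spin":0}]'>/dev/null; python3 -c "$s";done
```

```text
t 22.45 p [550.3  17.7  71.7] yaw 156.0 z [ 0.011 -0.001 -1.   ] q6 -65 F [-1.9  0.2 12.3] M [ 0.02  0.29 -0.01] w 17.7
t 22.95 p [550.3  17.7  71.5] yaw 156.3 z [ 0.012 -0.001 -1.   ] q6 -66 F [-4.  -1.3 16. ] M [-0.13  0.53  0.01] w 18.2
```

```bash
s='from h import *
st()'
for k in 1 2; do
python3 -m inch '[{"xyz":[0.03,0.0,0.1],"spin":5},{"xyz":[0.03,0.0,0.15],"spin":-5},{"xyz":[0.03,0.0,0.15],"spin":5},{"xyz":[0.03,0,0.15],"spin":-5},{"xyz":[0.03,0,0.15],"spin":0},{"xyz":[0.03,0,0.15],"spin":0}]'>/dev/null; python3 -c "$s";done
```

```text
t 23.55 p [550.4  17.7  71.5] yaw 156.2 z [ 0.012 -0.002 -1.   ] q6 -65 F [-4.9 -0.4 18.5] M [-0.08  0.65 -0.02] w 17.9
t 24.15 p [550.4  17.7  71.4] yaw 156.1 z [ 0.013 -0.002 -1.   ] q6 -65 F [-4.6 -1.5 20.7] M [-0.09  0.71 -0.03] w 17.7
```

The stop is firm at z=71.4 under the wiggle, against 71.7 predicted for home and fully in. I'll settle with a constant moderate push and check that it holds.

```bash
s='from h import *
st()'
for k in 1 2; do
python3 -m inch '[{"xyz":[0,0,0.11],"spin":0},{"xyz":[0,0,0.11],"spin":0},{"xyz":[0,0,0.11],"spin":0},{"xyz":[0,0,0.11],"spin":0},{"xyz":[0,0,0.11],"spin":0},{"xyz":[0,0,0.11],"spin":0}]'>/dev/null; python3 -c "$s";done
python3 -c "
from h import *
S=np.mean([ctrl.get_image('scene').astype(float) for _ in range(4)],0)[...,::-1]
st()
print(S[214:236,250:258].mean(2).mean(1).round())
E=(255*np.clip((S-12)/80,0,1)**.7).astype(np.uint8)
cv2.imwrite('pics/f.png',crop(E,230,195,50,40,14))"
```

```text
t 24.75 p [550.4  17.7  71.5] yaw 156.1 z [ 0.013 -0.002 -1.   ] q6 -65 F [-4.5 -0.2 17.8] M [-0.    0.58  0.03] w 17.6
t 25.35 p [550.4  17.7  71.5] yaw 156.1 z [ 0.013 -0.002 -1.   ] q6 -65 F [-4.7 -0.4 17.7] M [-0.03  0.63 -0.  ] w 17.8
t 25.55 p [550.3  17.7  71.5] yaw 156.1 z [ 0.013 -0.002 -1.   ] q6 -65 F [-4.1 -0.1 16.4] M [ 0.    0.6  -0.03] w 17.8
[26. 26. 24. 23. 23. 23. 23. 23. 23. 24. 26. 27. 30. 35. 41. 48. 54. 54.
 47. 42. 42. 42.]
```

View pics/f.png

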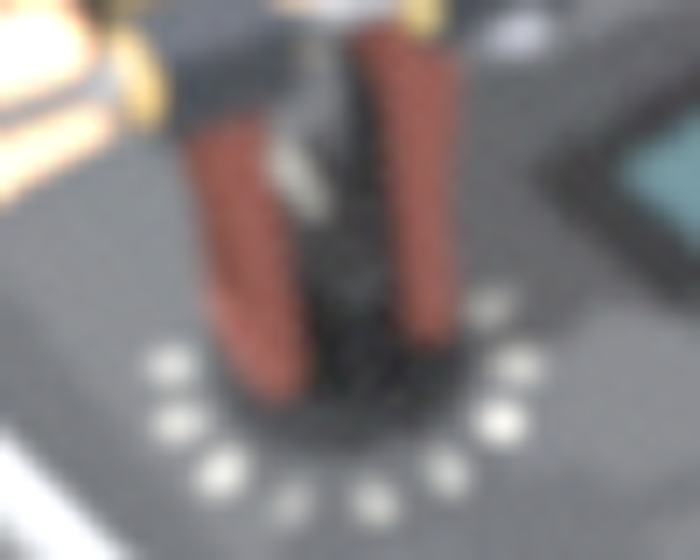

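Visually the knob moved less than the fingers, so I need to check numerically whether the fingers slid on the knob.

Run:
```python
from h import *
B=np.mean([ctrl.get_image('scene').astype(float) for _ in range(8)],0)[...,::-1].astype(np.float32)
A=cv2.imread('pics/scene4.png').astype(np.float32)
st()
print("pred 3mm",proj('scene',(550.3,17.4,71.5))-proj('scene',(550.1,17.1,74.5)), "at z96",proj('scene',(550.3,17.4,93))-proj('scene',(550.1,17.1,96)))
a,b=A.mean(2),B.mean(2)
ra,rb=A[...,2]-A[...,0],B[...,2]-B[...,0]   # redness: fingers
def best(a,b,x0,y0,w,h):
    T=a[y0:y0+h,x0:x0+w];s=8
    TT=cv2.resize(T,None,fx=s,fy=s,interpolation=cv2.INTER_CUBIC)
    m=3;I=cv2.resize(b[y0-m:y0+h+m,x0-m:x0+w+m],None,fx=s,fy=s,interpolation=cv2.INTER_CUBIC)
    r=cv2.matchTemplate(I,TT,cv2.TM_CCOEFF_NORMED);_,v,_,l=cv2.minMaxLoc(r);return np.array(l)/s-m,round(v,3)
print("white line",best(a,b,247,203,8,9))
print("L fingertip",best(ra,rb,243,214,11,11)); print("R fingertip",best(ra,rb,256,210,9,12))
print("skirt edge",best(a,b,249,222,14,6)); print("static ticks",best(a,b,246,228,16,6))
for c in(249,252,255,258,260):print(c,a[218:232,c].round().astype(int),b[218:232,c].round().astype(int))
```

```text
t 25.95 p [550.4  17.7  71.5] yaw 156.1 z [ 0.013 -0.002 -1.   ] q6 -65 F [-5.4  0.3 17.1] M [-0.01  0.66 -0.01] w 18.0
pred 3mm [0.24129293 0.84105453] at z96 [0.24664086 0.86894531]
white line (array([0.   , 0.375]), 0.954)
L fingertip (array([0.25 , 0.625]), 0.996)
R fingertip (array([0.375, 0.5  ]), 0.996)
skirt edge (array([-0.125,  0.5  ]), 0.988)
static ticks (array([0., 0.]), 0.996)
249 [36 38 39 37 33 30 29 31 36 40 42 45 51 54] [37 38 39 40 37 33 30 30 33 38 42 46 51 54]
252 [19 19 19 20 24 26 27 27 33 39 42 45 48 47] [19 21 22 22 22 24 27 27 29 34 41 46 48 47]
255 [21 21 21 21 23 24 26 25 28 36 41 48 55 53] [20 21 20 22 22 23 25 26 28 33 41 49 55 54]
258 [22 21 18 20 23 24 25 27 34 39 41 44 50 51] [23 21 19 20 21 23 25 27 34 39 42 44 50 52]
260 [29 24 21 22 23 25 27 32 39 47 52 48 43 41] [32 26 23 22 23 25 26 31 39 48 52 49 44 42]
```

Run:
```python
from h import *
def cen(I,x0,y0,w,h,thr):
    g=np.clip(I[y0:y0+h,x0:x0+w].astype(float).mean(2)-thr,0,None);ys,xs=np.mgrid[y0:y0+h,x0:x0+w]
    print(I[y0:y0+h,x0:x0+w].mean(2).round().astype(int));return (g*xs).sum()/g.sum(),(g*ys).sum()/g.sum()
B=np.mean([ctrl.get_image('scene').astype(float) for _ in range(6)],0)
print("now",cen(B,247,200,9,13,45))
A=cv2.imread('pics/scene4.png');print("before",cen(A,247,200,9,13,45))
S=cv2.imread('pics/scene1.png');print("start",cen(S,175,260,11,17,45))
u=np.radians(-33);c0=np.array([493.2,-166.5])
for r in(6,11,16):print("start pred r",r,proj('scene',(*(c0+r*np.array([np.cos(u),np.sin(u)])),34)).round(1))
u=np.radians(156)
for z in(96,99.5):
    for r in(6,11,16):print(z,r,proj('scene',(552.2+r*np.cos(u),15.6+r*np.sin(u),z)).round(1))
st()
```

```text
[[29 29 29 31 36 42 40 32 25]
 [29 29 31 33 38 41 41 33 25]
 [30 32 35 38 42 43 41 33 25]
 [34 35 40 43 44 42 39 31 24]
 [36 38 43 47 43 37 35 30 24]
 [38 40 48 53 44 34 31 28 24]
 [38 42 52 59 52 37 29 26 22]
 [38 41 50 58 56 42 30 24 21]
 [38 38 42 49 54 47 33 25 23]
 [37 37 36 39 46 46 35 26 23]
 [37 37 35 32 36 38 31 25 23]
 [37 37 34 31 29 29 26 24 25]
 [36 38 35 31 27 25 25 25 25]]
now (np.float64(250.19576379974325), np.float64(206.5609756097561))
[[28 28 30 34 40 44 41 30 24]
 [30 31 35 39 43 45 40 32 23]
 [33 36 39 43 45 44 40 30 24]
 [36 39 43 45 44 42 38 29 23]
 [37 43 49 49 42 35 31 26 21]
 [38 44 52 54 44 31 26 23 21]
 [37 40 47 54 49 39 27 24 22]
 [37 37 41 52 57 50 35 24 21]
 [36 35 37 47 57 54 39 25 22]
 [37 35 33 38 46 47 36 26 23]
 [36 37 32 30 32 34 29 25 24]
 [37 36 33 28 25 26 24 24 24]
 [36 36 33 27 25 25 24 25 25]]
before (np.float64(250.5505617977528), np.float64(206.5355805243446))
[[ 86  63  45  35  32  40  58  85 108 117 118]
 [ 71  42  30  27  27  31  44  70  97 112 115]
 [ 68  37  27  27  27  30  38  58  85 106 113]
 [ 72  40  28  29  30  30  33  48  74  
[... 323 characters left out ...]
  20  19  21]
 [ 29  27  28  40  59  65  50  27  19  19  21]
 [ 28  26  26  31  40  44  34  22  18  18  20]
 [ 29  27  24  24  25  26  22  18  18  18  19]
 [ 29  28  25  24  21  22  20  19  18  19  20]
 [ 30  29  26  24  24  22  20  21  18  18  20]
 [ 31  28  26  25  23  21  20  20  18  19  19]]
start (np.float64(180.99981181783966), np.float64(263.97403086187427))
start pred r 6 [179.5 266.1]
start pred r 11 [179.8 267.8]
start pred r 16 [180.1 269.6]
96 6 [251.1 209.5]
96 11 [250.3 208.1]
96 16 [249.5 206.8]
99.5 6 [251.  208.5]
99.5 11 [250.2 207.1]
99.5 16 [249.3 205.7]
t 26.25 p [550.4  17.7  71.5] yaw 156.1 z [ 0.013 -0.002 -1.   ] q6 -65 F [-4.6  0.  17. ] M [-0.04  0.58 -0.01] w 17.9
```

The pictures can't tell a seated knob from one where the fingers slid about 3 mm down the wing. A direct test: open slightly, then press with the fingertips on the skirt from above. If the knob is home and fully in, the skirt top is at z=68. Then I regrip while pressed.

```bash
s='from h import *
st()'
python3 -m inch '[{"xyz":[0,0,-0.05],"spin":0},{"xyz":[0,0,-0.1],"spin":0},{"xyz":[0,0,-0.1],"spin":0},{"xyz":[0,0,-0.1],"spin":0}]' 0.66 >/dev/null; python3 -c "$s"
for k in 1 2 3; do
python3 -m inch '[{"xyz":[0,0,0.05],"spin":0},{"xyz":[0,0,0.1],"spin":0},{"xyz":[0,0,0.1],"spin":0}]' >/dev/null; python3 -c "$s";done
```

```text
t 26.65 p [550.3  17.6  72.3] yaw 156.1 z [ 0.013 -0.002 -1.   ] q6 -65 F [-0.4 -0.4  2.9] M [-0.14 -0.04  0.04] w 29.9
t 26.95 p [550.3  17.7  71.3] yaw 156.1 z [ 0.013 -0.002 -1.   ] q6 -65 F [ 0.2 -0.7  4.5] M [ 0.   -0.02  0.03] w 30.1
t 27.25 p [550.4  17.6  70.3] yaw 156.1 z [ 0.013 -0.002 -1.   ] q6 -65 F [-1.5 -1.   7.1] M [-0.02  0.07  0.04] w 29.5
t 27.55 p [550.4  17.7  69.5] yaw 156.1 z [ 0.013 -0.002 -1.   ] q6 -65 F [-1.  -0.9  7.4] M [-0.06  0.02  0.07] w 29.8
```

Fingertip contact at about z=71.8 with the force following the spring (71.0 expected when home). I'll continue to the stop.

```bash
s='from h import *
st()'
for k in 1 2 3; do
python3 -m inch '[{"xyz":[0,0,0.1],"spin":0},{"xyz":[0,0,0.12],"spin":0},{"xyz":[0,0,0.12],"spin":0}]' >/dev/null; python3 -c "$s";done
```

```text
t 27.85 p [550.4  17.7  69. ] yaw 156.1 z [ 0.013 -0.002 -1.   ] q6 -65 F [-3.5 -0.1 13.3] M [-0.06  0.3  -0.  ] w 29.5
t 28.15 p [550.5  17.7  68.7] yaw 156.1 z [ 0.013 -0.002 -1.   ] q6 -65 F [-3.4 -0.2 14.3] M [-0.08  0.43  0.03] w 29.8
t 28.45 p [550.5  17.7  68.5] yaw 156.1 z [ 0.013 -0.002 -1.   ] q6 -65 F [-3.5 -1.1 16. ] M [-0.16  0.53  0.08] w 29.9
```

```bash
s='from h import *
st()'
for k in 1 2 3; do
python3 -m inch '[{"xyz":[0.03,-0.015,0.12],"spin":2},{"xyz":[0.03,-0.015,0.14],"spin":-2},{"xyz":[0.03,-0.015,0.14],"spin":0},{"xyz":[0.03,-0.015,0.14],"spin":0}]' >/dev/null; python3 -c "$s";done
```

```text
t 28.85 p [550.5  17.7  68.1] yaw 156.1 z [ 0.014 -0.002 -1.   ] q6 -65 F [-4.3  0.1 16.2] M [-0.05  0.49  0.03] w 29.8
t 29.25 p [550.5  17.7  68. ] yaw 156.0 z [ 0.015 -0.002 -1.   ] q6 -65 F [-4.9  0.2 18.4] M [-0.06  0.52  0.04] w 30.2
t 29.65 p [550.5  17.7  68. ] yaw 156.0 z [ 0.016 -0.002 -1.   ] q6 -65 F [-4.9 -0.6 17.9] M [-0.03  0.67 -0.06] w 29.8
```

The firm stop is at z=68.0, exactly the value for home and fully pressed. I regrip while holding the push.

```bash
s='from h import *
st()'
python3 -m inch '[{"xyz":[0,0,0.11],"spin":0},{"xyz":[0,0,0.11],"spin":0},{"xyz":[0,0,0.11],"spin":0},{"xyz":[0,0,0.11],"spin":0},{"xyz":[0,0,0.11],"spin":0},{"xyz":[0,0,0.11],"spin":0}]' 1 >/dev/null; python3 -c "$s"
python3 -m inch '[{"xyz":[0,0,0.11],"spin":0},{"xyz":[0,0,0.11],"spin":0},{"xyz":[0,0,0.11],"spin":0},{"xyz":[0,0,0.11],"spin":0},{"xyz":[0,0,0.11],"spin":0},{"xyz":[0,0,0.11],"spin":0}]' >/dev/null; python3 -c "$s"
```

```text
t 30.25 p [551.3  17.4  68.1] yaw 156.0 z [ 0.017 -0.002 -1.   ] q6 -65 F [-2.4 -1.2 15. ] M [-0.36  0.26 -0.01] w 17.7
t 30.85 p [551.3  17.4  68.1] yaw 156.0 z [ 0.017 -0.002 -1.   ] q6 -65 F [-4.8 -0.7 16.6] M [-0.12  0.58 -0.01] w 17.9
```

```bash
python3 -c "
from h import *
st();ctrl.close_job()"
```

```text
t 30.85 p [551.3  17.4  68.1] yaw 156.0 z [ 0.017 -0.002 -1.   ] q6 -65 F [-4.8 -0.7 16.6] M [-0.12  0.58 -0.01] w 17.9
the job is handed in; nothing more can be done
```

I fitted the leftmost knob to the D-shaft with its pointer at about 156° in the world frame. I then pressed it home, regripped it while pressed and handed the job in at 30.9 s. The hand-in gives no verdict, so this rests on my own readings.

**How it went:**
- **Finding the shaft:** the first touch was about 3 mm too far in +x, and I found the fit by feeling for it.
- **Binding:** the knob stuck on the way down, so I pressed it home while wiggling the turn by a few degrees.

**Last checks:**
- **Seating:** pressing on the skirt with open fingertips followed the switch spring. It ended at a firm stop at z = 68.0 mm, exactly the height for a knob fully home and fully in. After regripping it read 68.1 mm.
- **Grip and push:** width 17.9 mm on the 18 mm wing, pressing at about 17 N vertically and 5 N sideways. The highest reading was about 21 N, well under the 40 N limit.
- **Upright:** the tool is tilted only about 1°.

**What disagreed or was not checked:**
- **Image check:** before the regrip, comparing pictures could not tell whether the knob was home or the fingers had slid down the wing. I relied on the fingertip test instead.
- **Shaft position:** camera estimates of its x ran from 552 to 554.6 mm, while the arm ended at 551.3 mm.
- **Flat and switch:** I inferred both from the fit and the stop height, not from sight.
- **Bystanders:** I did not check their positions in a final picture, but every move stayed clear of them.

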